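# Put the lime squeezer in the lever-lid utensil bin

### The job

The lime squeezer is finished with: put it in the lidded bin for used utensils. First take the ramekin that was left on the lid and set it gently upright on the counter; then press the bin's lever down until it catches and the lid stays up by itself, put the squeezer inside so that it lies flat on the bottom, and press the catch to let the lever spring up and the lid shut. Work the lid by its lever and catch alone, never with the hand, and leave the shaker, the glass bowl and the tortilla warmer as they stand.

Things in the scene. Friction and masses are not known exactly. Their poses are not given: they have to be found in the camera images.
- bin: Used-utensil bin fixed to the counter: a grey plastic tub 190 mm (x) by 260 mm (y) by 130 mm high with 4 mm walls and floor, under a steel lid. Origin: centre of the tub's underside, on the counter; x points from the front (the robot's side) to the hinge at the back, y to its left, z up. The steel lever, its bracket and its catch stand on a 6 mm base plate along the right side (bin y -265 to -130, x -135 to +75 mm).
- bin_mouth (a point): Centre of the tub's open mouth, level with the rim, 130 mm above the counter.
- bin_lid (a joint): The flat steel lid, 196 by 268 mm and 6 mm thick, hinged along the tub's back rim 136 mm up (bin x = +95 mm). 0: shut, level, its top 142 mm above the counter; it grows as the front edge rises. It is linked to the lever and turns 4.05 times as far: about 1.7 (just past upright, leaning a little back, top edge about 330 mm up) while the lever is on its catch, 1.9 at most.
- bin_lever (a joint): The lid-lift lever, a bar along the tub's right side turning about a pin at bin x = +30, z = 100 mm, with a paddle at its front end. 0: up, lid shut; grows as the paddle is pressed down. Sprung up: 7 to 12 N on the paddle presses it (more if pressed fast). The catch snaps over it by itself past about 0.43; the stop is at 0.47. Let go on the catch it stays at about 0.42; let go before, it springs back and the lid falls shut.
- bin_paddle (a point): Where to press the lever: the middle of the ribbed rubber tread on the outer half of its paddle, on the top face. The paddle is a plate 50 mm (x) by 105 mm (y, from -255 to -150 in the bin's frame), 6 mm thick; press here, not nearer the tub, where the rising lid passes. The point moves with the lever, from about 125 mm above the counter (up, slanting 0.2 rad up towards the front) to 79 mm (on the catch) and 74 mm (at the stop); bin x = -77 to -80, y = -225 mm.
- bin_catch (a joint): The hold-open catch, a sprung steel hook just in front of the paddle that turns forward off the lever. 0: home; it must turn past about 0.42 to let the lever go, and springs back by itself; stop at 0.65.
- bin_catch_pad (a point): Middle of the top of the catch's thumb pad, a plate 48 mm (x) by 36 mm (y), 5 mm thick, standing out forward from the hook at bin x = -156, y = -225 mm, 90 mm above the counter. Pressing it straight down 25 to 30 mm with some 3 to 5 N turns the catch (the pad also swings about 15 mm forward) and frees the lever.
- ramekin_center (a point): Red ceramic ramekin, round and open, 68 mm across the rim, 58 mm at the foot, 46 mm high, 5 mm wall, 0.16 kg: centre of its axis, half-way up; z is its axis (up). It starts upright on the shut lid.
- squeezer_grip (a point): Aluminium lime squeezer, closed, lying on the counter, 210 mm long, about 0.33 kg. The point is the place to grip, between its two handles one above the other (24 mm wide across y, together spanning 17 to 45 mm above its underside here), 32 mm above its underside, close behind the round head. x points along it to the head (68 mm across, 50 mm high, from 14 to 91 mm ahead of the point); the handles' ends lie 119 mm behind the point, lower down; z up.
- shaker_center (a point): Bystander: steel salt shaker, upright cylinder 60 mm across, 94 mm high; the point is its centre, half-way up.
- pinch_bowl: Bystander: small open glass bowl, 76 mm across the rim, 36 mm high; origin at the centre of its underside.
- warmer: Bystander: closed round plastic tortilla warmer, 184 mm across, 80 mm high with its knob; origin at the centre of its underside.

How it is judged:
By the outcome, as a careful person would: the job done as asked, in the order asked, and still so for the second after the job is handed in, with the robot touching nothing.
It also fails if it takes over 72 s, if anything falls off the work surface, if the arm or the gripper's body presses on something with over 40 N, if the wrist force passes 120 N, or if a joint passes its speed limit or range.

### The arm

A 6-joint arm with a two-finger parallel gripper is mounted at the origin on the work surface. World frame = base frame: x ahead of the robot, y to its left, z up, the work surface at z = 0. Lengths are in mm, angles in rad, forces in N, time in s.
With the tool pointing down it reaches from about 300 to 775 mm from the base axis. Payload 14.6 kg.
Tool frame: the origin (TCP) lies on the centre line of the jaws, within the pads' length; the fingertips stand 19 mm ahead of it and the grasp point (between the pads) is the TCP (bot.tip_reach is the distance from the TCP to the fingertips, in mm); z points along the fingers, y is the line along which they close (so a half turn about z gives the same grasp; the last joint's range is limited). The gripper opens to 85 mm and grips with 20 to 120 N. Pads are 22 mm wide; open, the fingers measure 114 mm over their backs; the gripper's body (76 mm by 85 mm) begins 54 mm behind the grasp point. The pads swing forward as they close: fully open they stand 13 mm farther back than shut.
Start: joints at [1.127, 0.3, 1.521, -0, 1.321, -0.067], TCP at [202.368, 511.407, 250.281] pointing down, gripper open.
Joint ranges: [-3.03, 3.03], [-0.79, 2.21], [0.23, 2.52], [-1.04, 4.18], [0, 3.07], [-2.55, 2.55]. Speed limits (rad/s): [2.22, 2.22, 2.57, 3.14, 3.14, 3.14].

### API

Orientations are given as a unit quaternion [w, x, y, z].
In Python, from rig import bot gives the robot as it stands. Calls block until the motion is done:
- bot.move_to(position, orientation): joint-space move of the TCP to a pose.
- bot.servo_line(position, attitude=None, speed=150, until_force=None): straight line of the TCP; attitude=None keeps the orientation; speed is the mean speed in mm/s. With until_force (N) it stops when the force on the tool has changed by that much, and returns True; else False.
- bot.move_joints(angles): joint-space move.
- bot.move_gripper(opening, grip_force=None): finger opening in mm; grip_force is the grip in N (None keeps the last); returns when the fingers have stopped.
- bot.dwell(seconds).
- bot.ik(position, orientation): joint angles nearest the present ones, or None.
- bot.read_state(): the state.
- bot.read_camera(name): name is "scene" or "top" or "wrist"; returns a dict with "image" (420x560x3 uint8, blue, green, red), "depth" (420x560 float32, mm along the optical axis (not along the pixel's ray), 0 where there is no reading), "fovy" (degrees; the focal length in pixels is half the picture's height over the tangent of half this angle, whatever the lens; pixels are square), "cx", "cy" (the principal point, pixels), "eye" and "attitude" of the camera in the world; the wrist camera has in their place "mount" (4x4, takes a point from camera to tool coordinates, whose origin is the TCP and whose axes are the flange's). Camera axes: x right, y down, z forward; pixel columns grow to the right and rows downward; lengths in mm; the calibration is good to about 2 mm. The wrist camera is an equidistant fisheye: a pixel r from the principal point sees the ray r / f radians off the axis. A picture is of the moment at which its call begins: read the wrist's pose just before it.
A pose or a line that the arm cannot do raises bot.MotionError and nothing moves.
- bot.finish_job(): hands the job in; it is judged then, once.
The state is a dict: "clock": time; "joint_positions": joint angles; "qvel": joint speeds; "effort": joint torques, N m; "ee_pos": TCP position; "tool_rot": TCP orientation; "ft_force": force on the tool from outside, world axes, zero at the start; "moment": the same for the moment, N m; "grip_width": finger opening in mm; "grip_force": force on a finger pad.
Only numpy, scipy, OpenCV 4.12 (cv2) and the standard library are available. Lean on these libraries where they do the work, as an engineer would, in place of code of your own. Each camera call takes 0.05 s, during which the arm holds its last target. There are 200 camera calls.

## Working session

There is one attempt and no reset: what is moved stays moved. The work goes in short steps, each a Python script; the robot and the scene stay as the last script left them, time stands still between calls to the robot, and variables do not carry over. Pictures are saved under pics/ and viewed, at most 12 in all, crops included, and the job is handed in when it is done.

```bash
ls; mkdir -p pics; cat > h.py <<'E'
import numpy as np, cv2
from scipy.spatial.transform import Rotation as R
from rig import bot
def q2R(a):
    a=np.array(a,float)
    return a if a.shape==(3,3) else R.from_quat(a,scalar_first=True).as_matrix()
def cloud(c):
    "world xyz per pixel for scene/top"
    d=c["depth"]; h,w=d.shape; f=h/2/np.tan(np.radians(c["fovy"])/2)
    v,u=np.mgrid[:h,:w]
    P=np.stack([(u-c["cx"])/f*d,(v-c["cy"])/f*d,d],-1)
    return P@q2R(c["attitude"]).T+np.array(c["eye"])
def down(yaw):
    "tool pointing down, tool x at yaw"
    return (R.from_euler('z',yaw)*R.from_euler('x',np.pi)).as_quat(scalar_first=True)
E
python3 - <<'E'
from h import *
s=bot.read_state(); print(s)
for n in("top","scene"):
    c=bot.read_camera(n); cv2.imwrite(f"pics/{n}0.png",c["image"]); np.savez(f"{n}0.npz",**{k:np.array(v) for k,v in c.items()})
    print({k:v for k,v in c.items() if k not in("image","depth")},(c["depth"]>0).mean())
E
```

```text
pics
{'clock': 0.0, 'joint_positions': array([ 1.12737466e+00,  3.00490358e-01,  1.52161051e+00, -2.97956080e-05,
        1.32067392e+00, -6.65826323e-02]), 'qvel': array([-0.00134208,  0.00214957,  0.00027729,  0.00020272,  0.00093764,
       -0.00053786]), 'effort': array([ 1.16296123e-03, -5.43485606e+01, -3.61801422e+01, -2.57973431e-05,
        3.92151225e-03, -1.31311708e-04]), 'ee_pos': array([202.29761227, 511.21200307, 249.69828043]), 'tool_rot': array([-1.35130711e-04,  1.87302956e-01,  9.82302017e-01, -5.75597364e-04]), 'ft_force': array([ 0.18983405, -0.56970875, -0.7294016 ]), 'moment': array([0.00161145, 0.01725956, 0.05337671]), 'grip_force': 0.0, 'grip_width': 85.49545391465742}
{'fovy': 52.82363284881238, 'cx': 281.52235604441216, 'cy': 203.85907737461872, 'eye': array([ 444.28267468,   13.93339212, 1352.55884164]), 'attitude': array([-0.03616361,  0.71643453, -0.69558271,  0.03972984])} 0.9959948979591837
{'fovy': 46.90626115452637, 'cx': 276.2514439740127, 'cy': 209.20852475311656, 'eye': array([1609.01953453,  495.21705045,  996.52552982]), 'attitude': array([-0.23243343,  0.48533603,  0.75734505, -0.36993528])} 0.9829506802721089
```

View pics/top0.png

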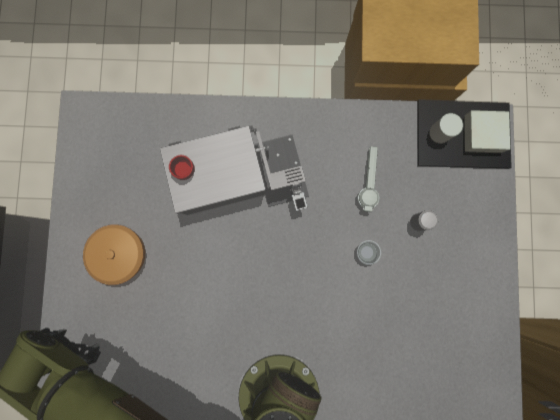

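View pics/scene0.png

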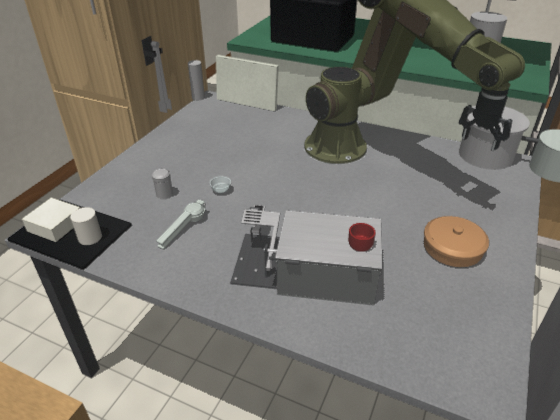

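The top view shows the bin lid around (213,170) with the ramekin at (181,167), the paddle tread at (293,176) and the catch pad at (299,201). The squeezer head is at (369,198) with its handles up to (373,148), and the bystanders are the bowl (368,252), shaker (427,221) and warmer (113,255).

```bash
python3 - <<'E'
from h import *
c=dict(np.load("top0.npz")); P=cloud(c); im=c["image"]
X,Y,Z=P[...,0],P[...,1],P[...,2]
def box(u0,v0,u1,v1,lo,hi):
    m=np.zeros(Z.shape,bool); m[v0:v1,u0:u1]=True; return m&(Z>lo)&(Z<hi)
for n,b in dict(table=(150,300,230,340,-50,50),lid=(150,115,275,220,134,148)).items():
    m=box(*b); print(n,m.sum(),np.median(Z[m]))
m=box(150,115,275,220,134,150)
rect=cv2.minAreaRect(P[m][:,:2].astype(np.float32)); print("lid",rect,cv2.boxPoints(rect))
m=box(160,145,205,190,160,250); print("ram top",P[m].min(0),P[m].max(0),cv2.minEnclosingCircle(P[m][:,:2].astype(np.float32)))
m=box(345,135,390,220,8,80); p=P[m]; r=cv2.minAreaRect(p[:,:2].astype(np.float32)); print("sq",r,cv2.boxPoints(r), p[:,2].max())
mh=m&(Z>40); print("head",cv2.minEnclosingCircle(P[mh][:,:2].astype(np.float32)),mh.sum())
for n,b in dict(pad=(285,190,312,212,60,120),paddle=(280,160,308,188,85,150),shaker=(405,200,450,240,75,120),bowl=(345,235,390,275,15,60),warmer=(75,215,155,295,30,100)).items():
    m=box(*b); r=cv2.minAreaRect(P[m][:,:2].astype(np.float32)); print(n,m.sum(),r[0],r[1],r[2],np.median(Z[m]))
E
```

```text
table 3188 -0.4288833634001321
lid 5796 141.60096217542173
lid ((677.6356201171875, 210.67819213867188), (204.55404663085938, 278.58087158203125), 16.079076766967773) [[540.7812   316.19263 ]
 [617.93805   48.509716]
 [814.49005  105.16376 ]
 [737.3332   372.84668 ]]
ram top [634.76025848 261.86140913 160.34791913] [700.66945035 328.76266997 193.3632511 ] ((668.1824340820312, 295.74755859375), 34.069068908691406)
sq ((696.72119140625, -265.748291015625), (63.78044891357422, 248.5196533203125), 87.66905212402344) [[ 571.2672  -292.5583 ]
 [ 819.5812  -302.66595]
 [ 822.1752  -238.9383 ]
 [ 573.8612  -228.83063]] 54.76185270699807
head ((652.491943359375, -268.0535888671875), 80.3170166015625) 448
pad 217 (598.543212890625, -41.62153244018555) (61.206024169921875, 35.83940505981445) 15.936810493469238 90.19163184284503
paddle 437 (655.0224609375, -15.75250244140625) (59.62076187133789, 77.56926727294922) 17.62993049621582 124.92872710855909
shaker 325 (546.969970703125, -430.5921325683594) (57.75761413574219, 58.19589614868164) 89.75390625 90.3841310350781
bowl 204 (446.1029052734375, -265.0589904785156) (71.07281494140625, 73.60652160644531) 1.6881200075149536 30.799117845658657
warmer 2891 (417.1919250488281, 519.8654174804688) (182.25057983398438, 181.2801055908203) 60.20732879638672 63.66537041262768
```

```bash
cat >> h.py <<'E'
BY=np.radians(16.08); BO=np.array([680.5,211.5])
def binp(x,y,z):
    c,s=np.cos(BY),np.sin(BY); return [BO[0]+c*x-s*y,BO[1]+s*x+c*y,z]
def st(tag=""):
    s=bot.read_state(); print(tag,round(s["clock"],2),s["ee_pos"].round(1),"F",s["ft_force"].round(1),"w",round(s["grip_width"],1),"g",round(s["grip_force"],1))
E
python3 - <<'E'
from h import *
q=down(BY+np.pi/2)   # fingers close along bin x
rx,ry=668,295.5
bot.move_to([rx,ry,260],q); st("above")
s=bot.read_state(); c=bot.read_camera("wrist"); cv2.imwrite("pics/w1.png",c["image"]); np.savez("w1.npz",tcp=s["ee_pos"],rot=s["tool_rot"],**{k:np.array(v) for k,v in c.items()})
print({k:v for k,v in c.items() if k not in("image","depth")})
# ramekin centre from wrist view: project red pixels using depth
E
```

```text
above 1.96 [667.3 296.7 260.3] F [-0.1  1.7  0.8] w 85.9 g 0.0
{'fovy': 65.70646984690485, 'cx': 282.0988322413562, 'cy': 205.50804028058297, 'mount': array([[-1.32279096e-04, -9.47541960e-01, -3.19631377e-01,
         8.30203280e+01],
       [ 9.99999982e-01, -8.18616258e-05, -1.71171456e-04,
        -1.02563905e+00],
       [ 1.36026593e-04, -3.19631394e-01,  9.47541953e-01,
        -1.24218054e+02],
       [ 0.00000000e+00,  0.00000000e+00,  0.00000000e+00,
         1.00000000e+00]])}
```

View pics/w1.png

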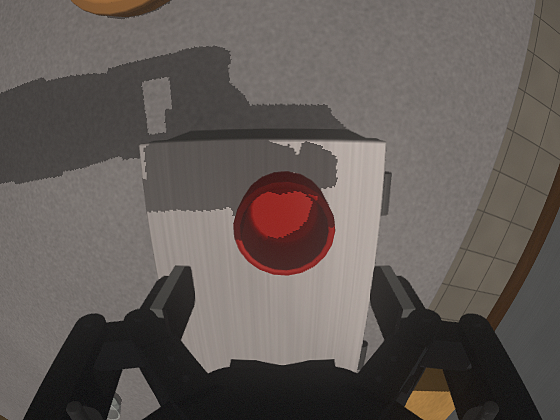

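The wrist view shows the ramekin rim centred at about (284,223), level with the midline between the fingers (282). I check its position along the camera's depth and take it.

```bash
cat >> h.py <<'E'
def wcloud(c,tcp,rot):
    d=c["depth"]; h,w=d.shape; f=h/2/np.tan(np.radians(float(c["fovy"]))/2)
    v,u=np.mgrid[:h,:w]; a,b=u-c["cx"],v-c["cy"]; r=np.hypot(a,b)+1e-9; t=np.tan(r/f)
    P=np.stack([a/r*t*d,b/r*t*d,d],-1); M=np.array(c["mount"])
    P=P@M[:3,:3].T+M[:3,3]
    return P@q2R(rot).T+np.array(tcp)
def wlook(name):
    s=bot.read_state(); c=bot.read_camera("wrist"); cv2.imwrite(f"pics/{name}.png",c["image"]); return c,wcloud(c,s["ee_pos"],s["tool_rot"])
E
python3 - <<'E'
from h import *
c=dict(np.load("w1.npz")); P=wcloud(c,c["tcp"],c["rot"]); im=c["image"].astype(int)
m=(im[...,2]>60)&(im[...,1]<60)&(im[...,0]<60)&(im[...,2]>2*im[...,1]); 
Z=P[...,2]; print("zmax",np.percentile(Z[m],99))
t=m&(Z>178)&(Z<195); ctr=cv2.minEnclosingCircle(P[t][:,:2].astype(np.float32)); print(ctr)
l=(Z>134)&(Z<148)&~m&(np.indices(Z.shape)[0]<350); print("lid z",np.median(Z[l]))
(x,y),r=ctr
if abs(r-34)>4 or np.hypot(x-668,y-295.5)>8: raise SystemExit("check")
q=down(BY+np.pi/2)
bot.move_to([x,y,230],q)
bot.servo_line([x,y,168],speed=90); st("down")
bot.move_gripper(40,25); st("grip")
bot.servo_line([x,y,235],speed=120); st("up")
bot.move_to([400,200,160],q)
bot.servo_line([400,200,45],speed=120)
st("pre"); print(bot.servo_line([400,200,20],speed=20,until_force=4)); st("placed")
E
```

```text
zmax 189.80292181143164
((667.0949096679688, 295.9952697753906), 33.93794631958008)
lid z 142.68485271292877
down 3.1 [667.3 296.1 168.8] F [-0.1 -0.5  0.4] w 85.2 g 0.0
grip 3.42 [667.4 296.1 169.2] F [-1.2 -0.5  5.6] w 66.4 g 28.2
up 4.13 [666.8 295.9 233.8] F [-0.5 -0.2 -2.6] w 66.6 g 28.4
pre 6.37 [400.4 200.1  45.5] F [ 0.3  0.5 -1.6] w 66.2 g 28.4
True
placed 7.23 [400.1 200.   27. ] F [0.1 0.3 3.9] w 66.1 g 27.9
```

```bash
python3 - <<'E'
from h import *
bot.move_gripper(85); bot.servo_line([400,200,140],speed=150); st("rel")
q=down(np.radians(177.7))
bot.move_to([685,-267,230],q); st("sq")
c,P=wlook("w2"); np.savez("w2.npz",image=c["image"],P=P)
E
```

```text
rel 8.47 [399.6 199.8 139.2] F [-0.5  0.2 -0.4] w 85.1 g 0.0
sq 10.47 [ 685.2 -266.1  229.8] F [-0.1 -0.2  0.1] w 84.9 g 0.0
```

View pics/w2.png

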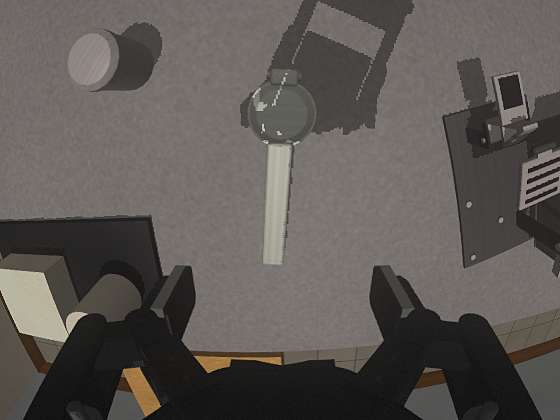

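The squeezer's head is at about (282,112) with its handles running from (280,145) to (273,263); nothing stands close beside it. Next I measure its axis and head from the depth.

```bash
python3 - <<'E'
from h import *
d=np.load("w2.npz"); P=d["P"]; Z=P[...,2]
m=np.zeros(Z.shape,bool); m[60:275,225:330]=True
m&=(Z>12)&(Z<70)
n,lab,stt,_=cv2.connectedComponentsWithStats(m.astype(np.uint8)); k=1+np.argmax(stt[1:,4]); m=lab==k
p=P[m]; print(stt[k],p.min(0),p.max(0))
X=p[:,0]
for x0 in range(580,830,10):
    s=p[(X>=x0)&(X<x0+10)]
    if len(s)>5: print(x0,len(s),np.percentile(s[:,1],[2,50,98]).round(1),s[:,2].max().round(1),np.ptp(s[:,1]).round(1))
E
```

```text
[ 248   68   69  197 6785] [ 571.25298588 -296.46722201   26.41057096] [ 781.63131398 -229.88132837   52.02229246]
580 394 [-281.2 -261.  -243.8] 50.4 44.5
590 571 [-289.8 -264.  -237.2] 51.4 59.1
600 687 [-293.8 -263.4 -233.4] 51.7 64.3
610 724 [-295.2 -263.5 -231.4] 52.0 66.6
620 678 [-294.  -263.5 -233.1] 52.0 64.7
630 523 [-289.4 -263.8 -237.3] 50.9 58.9
640 331 [-281.3 -265.3 -245.4] 51.5 42.3
650 253 [-278.9 -267.4 -256. ] 50.6 24.3
660 244 [-280.6 -268.7 -257.2] 48.8 24.7
670 237 [-281.1 -269.3 -257.6] 47.5 24.0
680 231 [-281.8 -270.7 -258.9] 46.0 24.3
690 216 [-283.3 -271.4 -260.2] 44.8 24.5
700 213 [-284.  -272.7 -261.4] 43.1 23.9
710 196 [-285.7 -273.3 -261.9] 41.4 24.3
720 196 [-286.3 -274.8 -263.3] 39.9 23.7
730 179 [-287.  -275.4 -264.5] 38.8 23.9
740 177 [-288.8 -276.8 -265. ] 37.2 24.3
750 173 [-289.6 -278.3 -266.4] 35.7 23.5
760 158 [-290.2 -278.8 -267.8] 34.5 23.8
770 144 [-291.2 -279.7 -268.3] 33.1 24.1
780 10 [-278.6 -273.6 -268.7] 29.5 10.3
```

```bash
python3 - <<'E'
from h import *
q=down(BY-np.pi)
bot.move_gripper(0)
x,y,_=binp(-79,-228,0)
bot.move_to([x,y,230],q); st("pad")
c,P=wlook("w3"); np.savez("w3.npz",image=c["image"],P=P)
E
```

```text
pad 12.23 [668.  -30.7 230. ] F [ 0.2 -0.4 -0.1] w 0.0 g 0.0
```

View pics/w3.png

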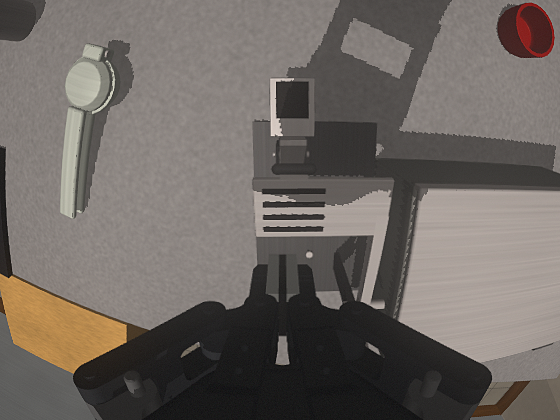

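The catch pad is at (292,107), the tread ribs at (294,210) and the ramekin stands upright at (528,30). I read the positions of the tread and pad.

```bash
python3 - <<'E'
from h import *
d=np.load("w3.npz"); P=d["P"]; im=d["image"].astype(int)
c,s=np.cos(BY),np.sin(BY)
B=lambda p:((p[0]-BO[0])*c+(p[1]-BO[1])*s, -(p[0]-BO[0])*s+(p[1]-BO[1])*c, p[2])
for n,(u0,v0,u1,v1) in dict(tread=(263,187,326,234),catchpad=(270,78,316,137)).items():
    Q=P[v0:v1,u0:u1].reshape(-1,3)
    for cn,(u,v) in dict(tl=(u0+1,v0),tr=(u1-2,v0),bl=(u0+1,v1-2),br=(u1-2,v1-2),mid=((u0+u1)//2,(v0+v1)//2)).items(): print(n,cn,P[v,u].round(1),np.round(B(P[v,u]),1))
E
```

```text
tread tl [650.7 -48.4 129.4] [-100.6 -241.5  129.4]
tread tr [638.6  -7.  129.9] [-100.7 -198.4  129.9]
tread bl [688.7 -38.8 119.8] [ -61.5 -242.8  119.8]
tread br [675.1   6.2 121.5] [ -62.  -195.8  121.5]
tread mid [662.8 -22.2 125.5] [ -81.8 -219.7  125.5]
catchpad tl [573.1 -66.3  90.2] [-180.2 -237.2   90.2]
catchpad tr [563.5 -33.6  91. ] [-180.3 -203.1   91. ]
catchpad bl [617.7 -53.7  91. ] [-133.8 -237.5   91. ]
catchpad br [614.4  -9.9   6.2] [-124.8 -194.4    6.2]
catchpad mid [590.9 -43.   90.7] [-156.6 -219.8   90.7]
```

```bash
sed -i 's/BO=np.array(\[680.5,211.5\])/BO=np.array([679.1,216.3])/' h.py; python3 - <<'E'
from h import *
x,y,_=binp(-79,-226,0)
bot.servo_line([x,y,152],speed=150)
print(bot.servo_line([x,y,88],speed=45,until_force=28)); st("pressed")
bot.servo_line([x,y,150],speed=80); st("up")
bot.servo_line([x,y,230],speed=200)
c=bot.read_camera("scene"); cv2.imwrite("pics/s1.png",c["image"]); P=cloud(c); m=P[120:290,200:400,2]; print("max z",m.max())
bot.move_gripper(85)
E
```

```text
True
pressed 14.2 [667.3 -22.7  94.7] F [-7.8  0.4 14. ] w 0.3 g 7.6
up 15.06 [665.6 -22.7 149.4] F [-0.6  0.1 -0.9] w 0.0 g 0.0
max z 996.5255298210683
```

View pics/s1.png

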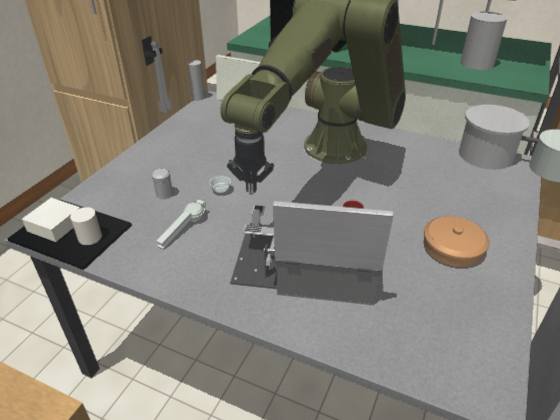

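The lid now stands upright by itself, held by the catch, and the ramekin and bystanders are where they should be. Next comes the squeezer.

```bash
python3 - <<'E'
from h import *
q=down(np.radians(173.95)); qb=down(BY+np.pi/2)
for z in (38,120,220): print(bot.ik(binp(0,8,z),qb))
gx,gy=662,-268
bot.move_to([gx,gy,150],q); bot.servo_line([gx,gy,60],speed=150)
bot.move_gripper(60)
print(bot.servo_line([gx,gy,32],speed=60,until_force=10)); st("at")
bot.move_gripper(10,80); st("grip")
bot.servo_line([gx,gy,230],speed=150); st("lift")
bot.move_to([560,-120,250],qb); st("way")
bot.move_to(binp(-5,8,235),qb); st("over")
c=bot.read_camera("scene"); cv2.imwrite("pics/s2.png",c["image"]); c,P=wlook("w4")
np.savez("w4.npz",image=c["image"],P=P)
both=np.hstack([cv2.imread("pics/s2.png")[90:390,160:560],cv2.resize(c["image"],(400,300))]); cv2.imwrite("pics/b4.png",both)
E
```

```text
[ 2.68210680e-01  8.74993047e-01  1.14019883e+00 -4.44089210e-16
  1.12640077e+00 -1.24382634e-02]
[ 2.68210680e-01  7.81537067e-01  1.10179011e+00 -4.44089210e-16
  1.25826548e+00 -1.24382634e-02]
[ 2.68210680e-01  7.01635407e-01  1.00106028e+00 -4.44089210e-16
  1.43889697e+00 -1.24382634e-02]
False
at 19.19 [ 662.1 -268.    31.9] F [0.5 0.7 0.3] w 60.0 g 0.0
grip 19.61 [ 662.3 -268.1   32.6] F [ 0.3 -0.1  4.2] w 22.8 g 78.4
lift 21.07 [ 661.8 -267.9  228.8] F [ 0.3 -0.7 -3.4] w 22.8 g 78.4
way 22.29 [ 560.2 -120.3  249.9] F [-0.9 -0.1 -3.9] w 23.0 g 78.4
over 23.64 [672.4 221.1 235.2] F [ 0.9 -1.3 -4.1] w 22.8 g 78.4
```

View pics/b4.png

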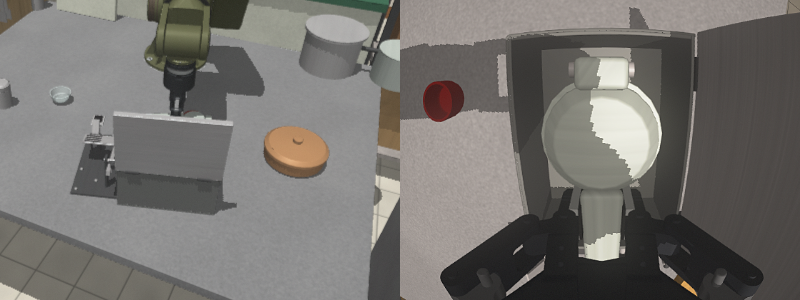

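The squeezer hangs level and centred across the mouth, between the rims at 508 and 693 px with its head at 601. I lower it.

```bash
python3 - <<'E'
from h import *
P=np.load("w4.npz")["P"]; c,s=np.cos(BY),np.sin(BY); Z=P[...,2]
D=P[...,:2]-BO; bx=D@[c,s]; by=D@[-s,c]
m=(abs(Z-130)<5)&(abs(bx)<60)&(by>90); print("rim +y",np.percentile(by[m],[5,50,95]))
m=(abs(Z-130)<5)&(abs(by-60)<40)&(bx<-50); print("rim -x",np.percentile(bx[m],[5,50,95]))
m=(Z>195)&(Z<260)&(by>20)&(by<140)&(abs(bx)<60); print("head end",np.percentile(by[m],99.5), bx[m].min(),bx[m].max())
q=down(BY+np.pi/2)
r=bot.servo_line(binp(-5,8,60),speed=90,until_force=12); st("mid")
if not r:
    print(bot.servo_line(binp(-5,8,33),speed=20,until_force=4)); st("bottom")
E
```

```text
rim +y [126.03641603 129.02865243 133.05771289]
rim -x [-103.94285945  -99.11793255  -96.76358464]
head end 95.60323902929892 -39.73862303980314 27.66165537913717
mid 25.83 [672.3 222.7  60.5] F [-0.  -0.  -3.3] w 23.1 g 78.4
True
bottom 26.89 [672.  222.6  36.6] F [-1.1 -0.2  5.1] w 23.1 g 79.6
```

```bash
python3 - <<'E'
from h import *
bot.move_gripper(48); st("rel")
bot.servo_line(binp(-5,8,260),speed=120); st("up")
c,P=wlook("w5"); D=P[...,:2]-BO; c_,s_=np.cos(BY),np.sin(BY); bx=D@[c_,s_]; by=D@[-s_,c_]; Z=P[...,2]
m=(abs(bx)<80)&(abs(by)<120)&(Z>15)&(Z<100)&(np.indices(Z.shape)[0]<260)
for y0 in range(-110,110,20):
    k=m&(by>=y0)&(by<y0+20)&(abs(bx+5)<10)
    if k.sum()>10: print(y0,np.percentile(Z[k],95).round(1))
E
```

```text
rel 27.26 [671.3 222.4  35.1] F [ 0.5 -0.   0.3] w 47.9 g 0.0
up 29.28 [672.  222.6 259.3] F [0.5 0.4 0. ] w 47.9 g 0.0
-110 38.3
-90 40.6
-70 43.2
-50 46.4
-30 49.2
-10 52.2
10 54.3
30 54.8
50 55.2
70 54.0
90 54.0
```

View pics/w5.png

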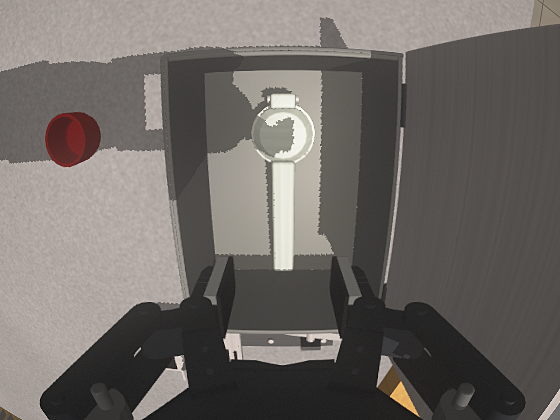

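The squeezer lies flat on the bin floor, from its head at (283,130) to its handle end at (284,268). Its heights match the counter profile plus the 4 mm floor. Next is the catch.

```bash
python3 - <<'E'
from h import *
q=down(BY-np.pi)
bot.move_gripper(0)
bot.move_to(binp(-162,-225,180),q); bot.servo_line(binp(-162,-225,116),speed=120); st("above")
print(bot.servo_line(binp(-163,-225,79),speed=40,until_force=20)); st("pressed")
bot.dwell(0.8)
bot.servo_line(binp(-165,-225,180),speed=120); st("up")
bot.move_to([400,-60,300],q); bot.dwell(0.5)
ims=[]
for n in("top","scene"):
    c=bot.read_camera(n); P=cloud(c); ims.append(cv2.resize(c["image"],(400,300)))
    if n=="top":
        Z=P[...,2]; print("lid z",np.percentile(Z[130:205,175:250],[5,50,95]),"paddle z",np.median(Z[170:182,286:300]))
cv2.imwrite("pics/f.png",np.hstack(ims)); st()
E
```

```text
above 32.26 [586.1 -44.8 116.7] F [ 1.4 -0.2 -0.5] w -0.1 g 0.0
True
pressed 32.77 [584.4 -45.3 101. ] F [-0.5 -1.   0.7] w -0.2 g 0.0
up 34.37 [582.6 -45.6 179.2] F [ 0.6  0.5 -0.7] w 0.1 g 0.0
lid z [ -0.53391601   8.20611269 162.28106198] paddle z 80.45145637995324
 35.85 [400. -60. 300.] F [-0.6 -0.3 -0.4] w -0.0 g 0.0
```

View pics/f.png

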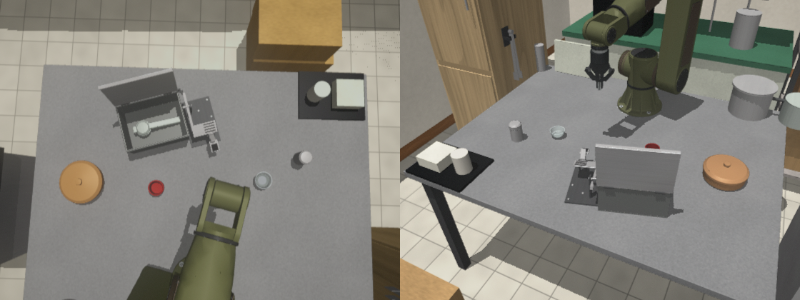

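The lid is still up: the force stop tripped early, 8 mm into the press at first contact. I press again, slower and with a higher threshold.

```bash
python3 - <<'E'
from h import *
q=down(BY-np.pi)
bot.move_to(binp(-162,-225,150),q); bot.servo_line(binp(-162,-225,113),speed=100)
bot.servo_line(binp(-162,-225,106),speed=10); st("contact")
print(bot.servo_line(binp(-164,-225,79),speed=25,until_force=30)); st("pressed")
bot.dwell(0.8); st("held")
bot.servo_line(binp(-168,-225,180),speed=120); st("up")
bot.move_to([400,-60,300],q); bot.dwell(0.5)
ims=[]
for n in("top","scene"):
    c=bot.read_camera(n); P=cloud(c); ims.append(cv2.resize(c["image"],(400,300)))
    if n=="top":
        Z=P[...,2]; print("lid z",np.percentile(Z[130:205,175:250],[5,50,95]),"paddle z",np.median(Z[170:182,286:300]))
cv2.imwrite("pics/f2.png",np.hstack(ims)); st()
E
```

```text
contact 38.17 [585.8 -44.8 106. ] F [-0.3  0.1 -0.5] w -0.2 g 0.0
True
pressed 38.71 [582.8 -45.7  96.5] F [-8.2 -2.9  6.4] w 0.1 g 3.8
held 39.51 [583.2 -45.6  96.8] F [-5.9 -1.7  4.3] w 0.1 g 2.9
up 40.35 [579.7 -46.4 179.2] F [-0.5  0.3  0. ] w -0.0 g 0.0
lid z [ -0.1665689    8.16604166 163.59950758] paddle z 80.90212576997976
 41.83 [400. -60. 300.] F [0.6 0.8 0.6] w 0.0 g 0.0
```

View pics/f2.png

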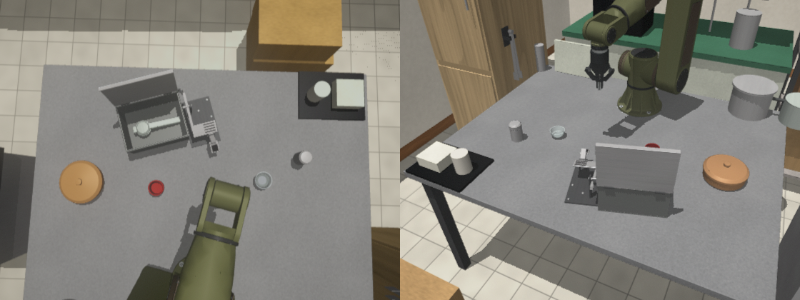

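The steady force while held was only about 7 N, so the 30 N stop was a contact transient. The stroke is limited by geometry, so I press by position, following the pad's forward swing.

```bash
python3 - <<'E'
from h import *
q=down(BY-np.pi)
bot.move_to(binp(-161,-225,150),q); bot.servo_line(binp(-161,-225,108),speed=100)
for z,x in ((98,-164),(90,-168),(84,-171),(79,-173),(75,-175)):
    bot.servo_line(binp(x,-225,z),speed=30); s=bot.read_state(); print(z,s["ee_pos"].round(1),s["ft_force"].round(1))
    if np.linalg.norm(s["ft_force"])>30: break
bot.dwell(0.5); st("held")
bot.servo_line(binp(-176,-225,180),speed=150)
bot.move_to([400,-60,300],q); bot.dwell(0.4)
ims=[]
for n in("top","scene"):
    c=bot.read_camera(n); P=cloud(c); ims.append(cv2.resize(c["image"],(400,300)))
    if n=="top":
        Z=P[...,2]; print("lid z",np.percentile(Z[130:205,175:250],[5,50,95]),"paddle z",np.median(Z[170:182,286:300]))
cv2.imwrite("pics/f3.png",np.hstack(ims)); st()
E
```

```text
98 [583.8 -45.3  98. ] [ 0.2 -0.1 -0.5]
90 [579.7 -46.6  89.9] [-5.  -2.1  3.5]
84 [576.6 -47.5  84.5] [-11.5  -3.   10.5]
79 [573.9 -48.4  79.6] [-20.8  -5.9  17.9]
75 [571.8 -49.   75.2] [-19.8  -6.   14.4]
held 45.8 [571.8 -49.   75.2] F [-20.7  -6.9  13.6] w -0.3 g 17.9
lid z [  0.73455614 141.18153062 145.45389153] paddle z 124.80157069922768
 48.0 [400.1 -60.  299.8] F [ 1.1  0.4 -0.3] w -0.1 g 0.0
```

View pics/f3.png

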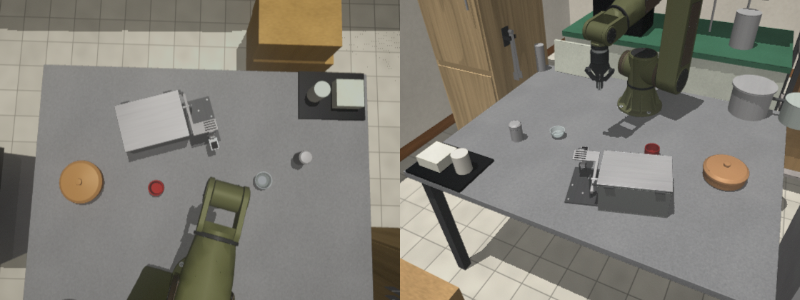

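The lid is shut (141 mm), the lever is up (125 mm), and the ramekin and bystanders are standing as they should.

```bash
python3 -c "
from rig import bot
print(bot.finish_job())"
```

```text
the job is handed in; nothing more can be done
None
```

The job is handed in at about 48 s: the ramekin stands upright on the counter, the squeezer lies flat in the bin with the lid shut and the lever up, and the bystanders were not touched; the catch took three presses to let go.

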